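Put the spice jar back in its place on the leaning rack

TASK

The brown dropper bottle has been left in the spice rack, in the place of the spice jar that is now out on the worktop. Take the dropper bottle out and stand it upright in the middle of the free half of the dark wooden riser, beside the cream pot, and put the loose spice jar in the freed place of the rack, mid-way in its place, with its foot flat on the sloping ledge and its back against the backrest. Set both down gently without dropping or knocking them over, leave the other two jars and the cream pot where they are, and let go.

Things in the scene. Friction and masses are not known exactly. Their poses are not given: they have to be found in the camera images.
- spice_loose_centre (a point): The loose spice jar, clear glass with a red screw cap, round, 41 mm diameter all the way up, 105 mm tall, 0.11 kg, standing upright on the worktop between the rack and the riser. The point is its centre, half-way up (52.5 mm above its foot, on its axis); z points to its cap.
- spice_loose: The same loose spice jar; origin at the centre of its foot, z up through its cap. Behind it and the riser stands a microwave oven, 273 mm high, its front about 0.52 m ahead of the robot's base, handle included; a wall cabinet hangs over the back of the worktop, 0.64 m above it: keep the arm low near the rack.
- drops_centre (a point): Small brown dropper bottle with black dropper, loose, 102 mm tall, 0.07 kg: body 33 mm diameter to 58 mm above its foot, tapering to a 24 mm collar (62 to 77 mm), then a 13 mm bulb. At the start it stands, leaning, in one of the three places of the rack. The point is its centre, half-way up (51 mm above its foot, on its axis); z points to its bulb.
- drops: The same dropper bottle; origin at the centre of its foot, z up through its bulb.
- spice_left_centre (a point): Centre (half-way up, 52.5 mm above its foot) of one of the two spice jars standing in the rack, loose: same kind and size as the loose one. Which of the three places it stands in varies. To be left alone.
- spice_right_centre (a point): Centre (half-way up, 52.5 mm above its foot) of the other spice jar standing in the rack, loose, same kind and size; its place varies too. To be left alone.
- cradle: Leaning part of the fixed light-wood spice rack: ledge 34 mm deep, 228 long; backrest of two slats rising 60 mm at right angles to it; all leans back 0.28 rad, away from the robot. Origin: middle of the inner corner of ledge and backrest, 55 mm above the worktop. x into the backrest, y along the ledge to the left, z up along the backrest. Ledge top: z = 0, x -34 to 0 mm; backrest face: x = 0.
- riser_spot (a point): Middle of the free half of the dark-wood riser, on its top, 50 mm above the worktop. The riser is a fixed little bench, 100 mm deep, 184 long, at the left; position and yaw vary. Axes: y along its length to the left, x across it away from the robot. The cream pot stands on the other half, its centre 90 mm off along +y.
- cream: Low round cream-coloured hand-cream pot, 90 mm diameter, 32 mm tall, loose, on the left half of the riser; origin at the centre of its underside. To be left alone.
- place_0 (a point): Left place of the rack: where the centre of the foot of a spice jar belongs, on the ledge top, its back against the backrest (it overhangs the ledge 7 mm in front); at x = -20.5, y = +72, z = 0 mm in the frame of cradle, same axes. Wooden studs 8 mm thick and high part the places at y = +36 and -36 mm.
- place_1 (a point): Middle place of the rack: where the centre of the foot of a spice jar belongs, on the ledge top, its back against the backrest (it overhangs the ledge 7 mm in front); at x = -20.5, y = +0, z = 0 mm in the frame of cradle, same axes. Wooden studs 8 mm thick and high part the places at y = +36 and -36 mm.
- place_2 (a point): Right place of the rack: where the centre of the foot of a spice jar belongs, on the ledge top, its back against the backrest (it overhangs the ledge 7 mm in front); at x = -20.5, y = -72, z = 0 mm in the frame of cradle, same axes. Wooden studs 8 mm thick and high part the places at y = +36 and -36 mm.
There are look-alikes about, which are no part of the job. What is shaped like the spice_loose but pink is not meant.

How it is judged:
By the outcome, as a careful person would: the job done as asked, in the order asked, and still so for the second after the job is handed in, with the robot touching nothing.
It also fails if it takes over 59 s, if anything falls off the work surface, if the arm or the gripper's body presses on something with over 40 N, if the wrist force passes 120 N, or if a joint passes its speed limit or range.

ROBOT

A 6-joint arm with a two-finger parallel gripper is mounted at the origin on a cart in front of the work surface, level with it; the furniture and walls round the work are solid. World frame = base frame: x ahead of the robot, y to its left, z up, the work surface at z = 0. Lengths are in m, angles in rad, forces in N, time in s.
With the tool pointing down it reaches from about 0.325 to 0.775 m from the base axis. Payload 5.5 kg.
Tool frame: the origin (TCP) lies on the centre line of the jaws, within the pads' length; the fingertips stand 17 mm ahead of it and the grasp point (between the pads) lies 2 mm behind it; z points along the fingers, y is the line along which they close (so a half turn about z gives the same grasp; the last joint's range is limited). The gripper opens to 88 mm and grips with 3 to 60 N. Pads are 20 mm wide; open, the fingers measure 115 mm over their backs; the gripper's body (75 mm by 178 mm) begins 61 mm behind the grasp point.
Start: joints at [1.13, 0.091, 1.231, -0, 1.82, -0.057], TCP at [0.225, 0.556, 0.24] pointing down, gripper open.
Joint ranges: [-2.87, 2.87], [-0.86, 2.18], [0.17, 2.46], [-1.51, 4.65], [0.06, 2.69], [-2.65, 2.65]. Speed limits (rad/s): [2.57, 2.57, 3.01, 3.14, 3.14, 3.14].

INTERFACE

Orientations are given as a unit quaternion [w, x, y, z].
In Python, from cell import env, eyes gives the robot as it stands.
- The arm moves only by the shell command python3 -m handwheel 'ROWS'. ROWS is JSON, a list of rows, each an object with "angular": the turn, a rotation vector about the world's x, y, z in rad, a list of three; "slide": the shift along the world's x, y, z in m, a list of three; "claw": the opening, from 0 (shut) to 1 (fully open). A call has 1 to 5 rows; each row is the pose to reach, as a shift and turn from the pose commanded when the call began; what a row does not reach only later rows make up. A row lasts 1/12 s, in which the tool goes at most 41.7 mm and 7.16 degrees, less where a joint would pass 70% of its speed; a pose out of reach is approached as far as the arm can. A call with a gripper value outside its range is refused whole. The fingers move at their own pace and stop on an object; the grip force is fixed at half the most. Time passes only in rows, so rows that repeat a pose let the fingers close. It gives the time, the measured TCP pose, the force, the opening and the grip force at its end, in the units of the state.
- env.observe(): the state, without advancing time (a new reading comes with each control period).
- eyes.read_camera(name): name is "scene" or "top" or "wrist"; returns the picture (480x640x3 uint8, red, green, blue); there is no depth.
- eyes.calibration(name): a dict with "fx", "fy", "cx", "cy" (pixels), "view" (4x4, takes a point from world to camera coordinates); the wrist camera has in their place "tool_from_camera" (4x4, takes a point from camera to tool coordinates, whose origin is the TCP and whose axes are the flange's). Camera axes: x right, y down, z forward; pixel columns grow to the right and rows downward; lengths in m; the calibration is good to about 2 mm. The wrist camera is an equidistant fisheye: a pixel r from the principal point sees the ray r / f radians off the axis. A picture is of the moment at which its call begins: read the wrist's pose just before it. calibration takes no time and is no camera call.
- env.close_job(): hands the job in; it is judged then, once.
The state is a dict: "time": time; "joint_pos": joint angles; "qd": joint speeds; "joint_torque": joint torques, N m; "eef_pos": TCP position; "eef_rot": TCP orientation; "ft_force": force on the tool from outside, world axes, zero at the start; "moment": the same for the moment, N m; "grip_width": opening from 0.0 (shut) to 1.0 (fully open); "grip_force": force on a finger pad.
Only numpy, scipy, OpenCV 4.12 (cv2) and the standard library are available. Lean on these libraries where they do the work, as an engineer would, in place of code of your own. Each camera call takes 0.05 s, during which the arm holds its last target. There are 200 camera calls.

## Working session

There is one attempt and no reset: what is moved stays moved. The work goes in short steps, Python scripts to look and compute and a shell command to move; the robot and the scene stay as the last step left them, time stands still between calls to the robot, and variables do not carry over. Pictures are saved under pics/ and viewed, at most 10 in all, crops included, and the job is handed in when it is done.

```bash
ls; mkdir -p pics
python3 - <<'E'
from cell import env, eyes
import cv2,numpy as np
np.set_printoptions(precision=4,suppress=True)
for n in ["scene","top"]:
    cv2.imwrite(f"pics/{n}0.png",eyes.read_camera(n)[:,:,::-1])
    c=eyes.calibration(n);print(n,{k:c[k] for k in c if k!='view'});print(np.array(c['view']))
c=eyes.calibration("wrist");print(c)
s=env.observe();print(s)
E
```

```text
pics
scene {'fx': 597.3918291207548, 'fy': 597.3918291207548, 'cx': 321.9519138110457, 'cy': 239.15645254509303}
[[-0.7392 -0.6734 -0.0029  0.3331]
 [-0.3684  0.408  -0.8353  0.2439]
 [ 0.5637 -0.6164 -0.5497  1.2547]
 [ 0.      0.      0.      1.    ]]
top {'fx': 622.6026167879287, 'fy': 622.6026167879287, 'cx': 322.68120450438056, 'cy': 237.24618959505034}
[[ 0.0043 -1.     -0.0076  0.0224]
 [-0.9869 -0.003  -0.1611  0.4681]
 [ 0.1611  0.0082 -0.9869  1.3205]
 [ 0.      0.      0.      1.    ]]
{'fx': 371.64829954431775, 'fy': 371.64829954431775, 'cx': 317.3951670302882, 'cy': 240.91269028833213, 'tool_from_camera': array([[-0.    , -0.9595, -0.2817,  0.0777],
       [ 1.    , -0.0001,  0.0001, -0.0007],
       [-0.0001, -0.2817,  0.9595, -0.146 ],
       [ 0.    ,  0.    ,  0.    ,  1.    ]])}
{'time': 0.1, 'joint_pos': array([ 1.1303,  0.0918,  1.2318,  0.    ,  1.8198, -0.0567]), 'qd': array([-0.0012, -0.0011, -0.0023,  0.001 ,  0.0028, -0.001 ]), 'joint_torque': array([  0.0036, -44.7863, -40.7565,   0.0702,   0.0285,  -0.0001]), 'eef_pos': array([0.2246, 0.5561, 0.2386]), 'eef_rot': array([-0.0002,  0.1907,  0.9816, -0.0009]), 'ft_force': array([-0.269 , -0.2382, -0.628 ]), 'moment': array([ 0.0379, -0.0213, -0.0135]), 'grip_force': 0.0, 'grip_width': 1.0004692498411907}
```

View pics/scene0.png

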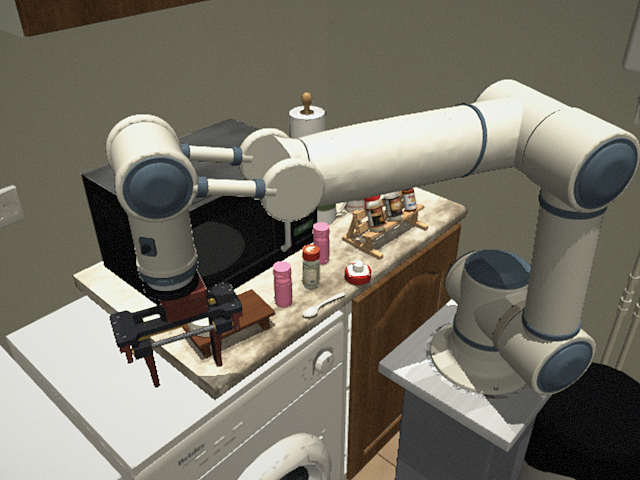

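View pics/top0.png

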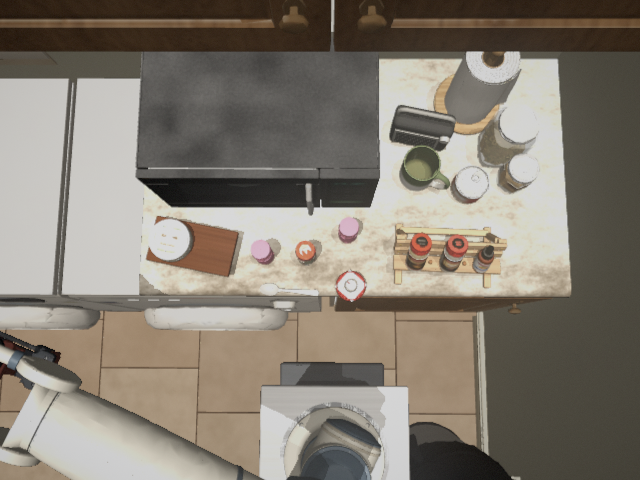

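The scene and top views show these red-capped or jar-shaped candidates:
- clear jar with red cap: top (306,251), scene (311,267)
- pink jars: top (262,250) and (348,229)
- red and white tub: top (350,285)
- two rack jars: top (420,250) and (456,252)

I choose the clear one at (306,251). The dropper looks to be in the right-hand place, at top (485,258). I'll check both in close crops.

Run:
```python
import cv2,numpy as np
t=cv2.imread("pics/top0.png");s=cv2.imread("pics/scene0.png")
r=lambda im,x0,x1,y0,y1,k:cv2.resize(im[y0:y1,x0:x1],None,fx=k,fy=k,interpolation=cv2.INTER_CUBIC)
a=r(t,385,515,215,295,6)
cv2.imwrite("pics/rackt.png",a)
cv2.imwrite("pics/two.png",np.vstack([r(t,140,340,210,285,4),r(s,240,440,180,255,4)]))  # 800x600
```

```text
(no output)
```

View pics/rackt.png

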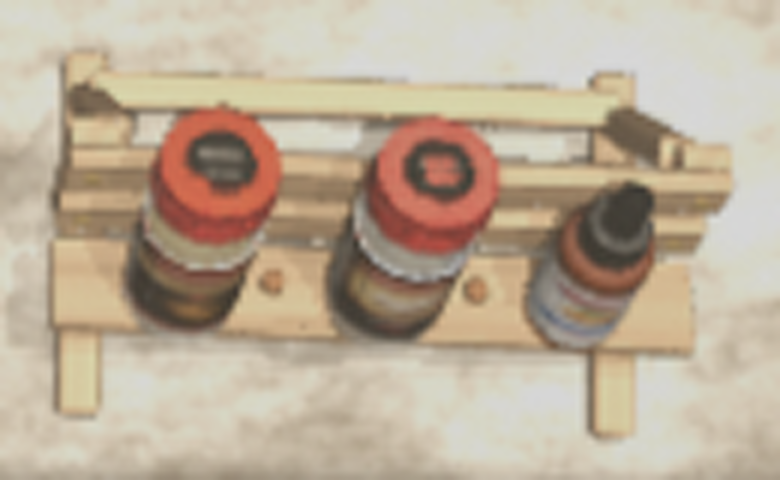

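View pics/two.png

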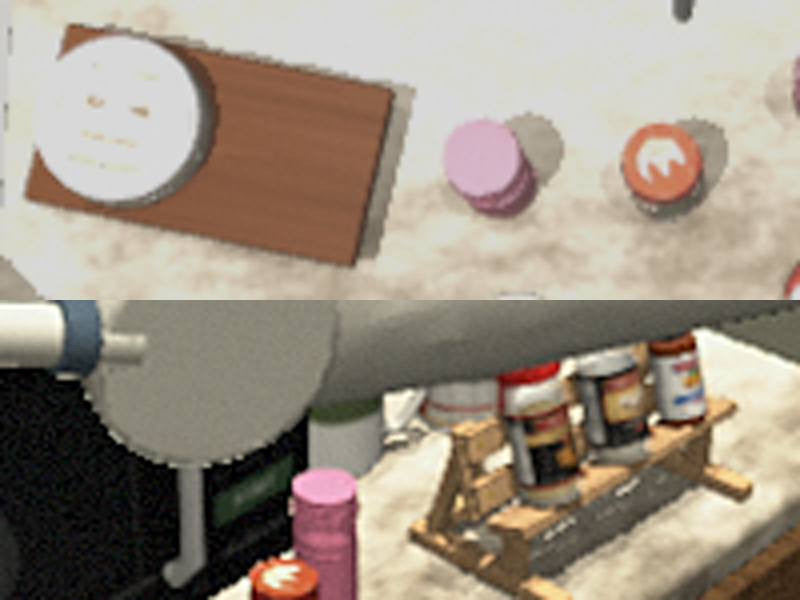

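The crops confirm it. The clear jar's cap is centred at crop (662,160), which is top (305.5,250). The dropper is in the right place. The riser corners and ledge are readable. I'll turn these into positions from the top view at nominal heights, then refine them with the wrist camera.

```bash
cat > h.py <<'E'
import numpy as np,cv2
from scipy.spatial.transform import Rotation as R
np.set_printoptions(precision=4,suppress=True)
def rays_fixed(cal,px):
    px=np.atleast_2d(px).astype(float);V=np.array(cal['view'])
    d=np.c_[(px[:,0]-cal['cx'])/cal['fx'],(px[:,1]-cal['cy'])/cal['fy'],np.ones(len(px))]
    d/=np.linalg.norm(d,axis=1)[:,None]
    return -V[:3,:3].T@V[:3,3], d@V[:3,:3]
def wristT(cal,pos,q):
    T=np.eye(4);T[:3,:3]=R.from_quat(np.roll(q,-1)).as_matrix();T[:3,3]=pos
    return T@np.array(cal['tool_from_camera'])
def rays_wrist(cal,pos,q,px):
    px=np.atleast_2d(px).astype(float);T=wristT(cal,pos,q)
    u=(px-[cal['cx'],cal['cy']])/cal['fx'];th=np.linalg.norm(u,axis=1)
    d=np.c_[u/np.maximum(th,1e-9)[:,None]*np.sin(th)[:,None],np.cos(th)]
    return T[:3,3], d@T[:3,:3].T
def proj_wrist(cal,pos,q,P):
    T=np.linalg.inv(wristT(cal,pos,q));c=np.atleast_2d(P)@T[:3,:3].T+T[:3,3]
    rho=np.hypot(c[:,0],c[:,1]);th=np.arctan2(rho,c[:,2])
    return c[:,:2]/rho[:,None]*th[:,None]*cal['fx']+[cal['cx'],cal['cy']]
def atz(o,d,z): return o+d*((z-o[2])/d[:,2])[:,None]
def meet(o1,d1,o2,d2):
    A=np.c_[d1,-d2];s=np.linalg.lstsq(A,o2-o1,rcond=None)[0]
    p,q=o1+d1*s[0],o2+d2*s[1];return (p+q)/2,np.linalg.norm(p-q)
E
cat > t.py <<'E'
from h import *
from cell import eyes
c=eyes.calibration("top")
g=lambda px,z:atz(*rays_fixed(c,px),z)
print("loose cap",g([305.5,250],.105))
r=np.array([[68,23],[393,90],[355,266],[25,198]])/4+[140,210]
P=g(r,.05);print("riser corners BL? ",P)
print("len",np.linalg.norm(P[0]-P[1]),np.linalg.norm(P[3]-P[2]),np.linalg.norm(P[1]-P[2]))
cen=P.mean(0);y=(P[0]-P[1]+P[3]-P[2]);y/=np.linalg.norm(y);print("cen",cen,"yaw",np.arctan2(-y[0],y[1]),"spot",cen-y*.045)
l=np.array([[55,325],[692,352]])/6+[385,215]
L=g(l,.0644);print("ledge front",L,np.linalg.norm(L[0]-L[1]))
y=L[0]-L[1];y/=np.linalg.norm(y);yaw=np.arctan2(-y[0],y[1]);x=np.array([y[1],-y[0],0])
O=L.mean(0)+x*.034*np.cos(.28);O[2]=.055;print("cradle O",O,"yaw",yaw)
Rc=R.from_euler('z',yaw)*R.from_euler('y',.28)
for n,v in zip("012",(.072,0,-.072)):print(n,O+Rc.apply([-.0205,v,0]))
for n,p in [("dropbulb",[632,203]),("cap0",[222,158]),("cap1",[440,170])]:
    z=.055+.10; 
    print(n,Rc.inv().apply(g(np.array(p)/6+[385,215],.0607+(.102 if n[0]=='d' else .105)*np.cos(.28))[0]-O))
E
python3 t.py
```

```text
loose cap [[0.4303 0.059  0.105 ]]
riser corners BL?  [[0.5124 0.3853 0.05  ]
 [0.4759 0.2071 0.05  ]
 [0.3802 0.225  0.05  ]
 [0.4163 0.404  0.05  ]]
len 0.18192809723346545 0.18262747179797442 0.09736905551132265
cen [0.4462 0.3053 0.05  ] yaw -0.2004673569965469 spot [0.4373 0.2612 0.05  ]
ledge front [[ 0.3956 -0.1279  0.0644]
 [ 0.3868 -0.3521  0.0644]] 0.224314433052027
cradle O [ 0.4239 -0.2413  0.055 ] yaw -0.0391550395299189
0 [ 0.407  -0.1685  0.0607]
1 [ 0.4042 -0.2405  0.0607]
2 [ 0.4014 -0.3124  0.0607]
dropbulb [-0.024  -0.0668  0.101 ]
cap0 [-0.0163  0.0686  0.1062]
cap1 [-0.0172 -0.003   0.106 ]
```

```bash
python3 -m handwheel '[{"slide":[0.016,-0.032,0.004],"angular":[0,0,0.07],"claw":1},{"slide":[0.032,-0.064,0.008],"angular":[0,0,0.14],"claw":1},{"slide":[0.048,-0.096,0.012],"angular":[0,0,0.21],"claw":1},{"slide":[0.064,-0.128,0.016],"angular":[0,0,0.28],"claw":1},{"slide":[0.08,-0.16,0.02],"angular":[0,0,0.344],"claw":1}]'
python3 -m handwheel '[{"slide":[0.016,-0.034,0.003],"angular":[0,0,0],"claw":1},{"slide":[0.032,-0.068,0.006],"angular":[0,0,0],"claw":1},{"slide":[0.048,-0.102,0.009],"angular":[0,0,0],"claw":1},{"slide":[0.065,-0.136,0.012],"angular":[0,0,0],"claw":1},{"slide":[0.065,-0.136,0.012],"angular":[0,0,0],"claw":1}]'
cat > snap.py <<'E'
import sys,cv2,pickle
from cell import env,eyes
s=env.observe();im=eyes.read_camera("wrist")
pickle.dump((s['eef_pos'],s['eef_rot'],eyes.calibration("wrist")),open(f"pics/{sys.argv[1]}.pkl","wb"))
cv2.imwrite(f"pics/{sys.argv[1]}.png",im[:,:,::-1]);print(s['time'],s['eef_pos'],s['eef_rot'])
E
python3 snap.py w1
```

```text
time: 0.52
eef_pos: [0.3049, 0.3948, 0.2592]
eef_rot: [-0.0, 0.018, 1.0, -0.0]
ft_force: [0.2, 0.1, 0.3]
grip_width: 0.998
grip_force: 0.0
time: 0.93
eef_pos: [0.372, 0.2555, 0.2722]
eef_rot: [0.001, 0.023, 1.0, -0.001]
ft_force: [0.0, 0.7, 0.1]
grip_width: 0.997
grip_force: 0.0
0.9333 [0.37204077 0.25554118 0.27221149] [ 1.05659459e-03  2.33016065e-02  9.99727513e-01 -9.05174101e-04]
```

```bash
python3 -m handwheel '[{"slide":[0,-0.035,0],"angular":[0,0,0],"claw":1},{"slide":[0,-0.07,0],"angular":[0,0,0],"claw":1},{"slide":[0,-0.105,0],"angular":[0,0,0],"claw":1},{"slide":[0,-0.14,0],"angular":[0,0,0],"claw":1},{"slide":[0,-0.14,0],"angular":[0,0,0],"claw":1}]' | head -2
python3 snap.py w2
python3 -m handwheel '[{"slide":[0,-0.04,0],"angular":[0,0,0],"claw":1},{"slide":[0,-0.08,0],"angular":[0,0,0],"claw":1},{"slide":[0,-0.12,0],"angular":[0,0,0],"claw":1},{"slide":[0,-0.16,0],"angular":[0,0,0],"claw":1},{"slide":[0,-0.2,0],"angular":[0,0,0],"claw":1}]' | head -2
python3 -m handwheel '[{"slide":[0,-0.04,0],"angular":[0,0,0],"claw":1},{"slide":[0,-0.08,0],"angular":[0,0,0],"claw":0.8},{"slide":[0,-0.115,0],"angular":[0,0,0],"claw":0.65},{"slide":[0,-0.115,0],"angular":[0,0,0],"claw":0.65},{"slide":[0,-0.115,0],"angular":[0,0,0],"claw":0.65}]' | head -2
python3 snap.py w3
python3 -m handwheel '[{"slide":[0,-0.04,0],"angular":[0,0,0],"claw":0.65},{"slide":[0,-0.08,0],"angular":[0,0,0],"claw":0.65},{"slide":[0,-0.11,0],"angular":[0,0,0],"claw":0.65},{"slide":[0,-0.11,0],"angular":[0,0,0],"claw":0.65},{"slide":[0,-0.11,0],"angular":[0,0,0],"claw":0.65}]'
python3 snap.py w4
python3 - <<'E'
import cv2,numpy as np
cv2.imwrite("pics/w1234.png",cv2.resize(np.vstack([np.hstack([cv2.imread(f"pics/w{i}.png") for i in r]) for r in ((1,2),(3,4))]),(800,600),interpolation=cv2.INTER_AREA))
E
```

```text
time: 1.4
eef_pos: [0.3696, 0.1171, 0.2716]
1.4 [0.36956768 0.11710934 0.27164823] [ 1.93959293e-04  2.20901044e-02  9.99755633e-01 -8.15248911e-04]
time: 1.87
eef_pos: [0.37, -0.0795, 0.2714]
time: 2.28
eef_pos: [0.3704, -0.1946, 0.2706]
2.2833 [ 0.37039933 -0.19456576  0.27061495] [-8.33467092e-04  2.05908555e-02  9.99787135e-01  1.00288508e-03]
time: 2.75
eef_pos: [0.3707, -0.3035, 0.2711]
eef_rot: [-0.0, 0.019, 1.0, 0.001]
ft_force: [0.5, -0.9, 0.7]
grip_width: 0.646
grip_force: 0.0
2.75 [ 0.37073247 -0.30353746  0.27107629] [-3.27831337e-04  1.93262301e-02  9.99812818e-01  8.47224548e-04]
```

View pics/w1234.png

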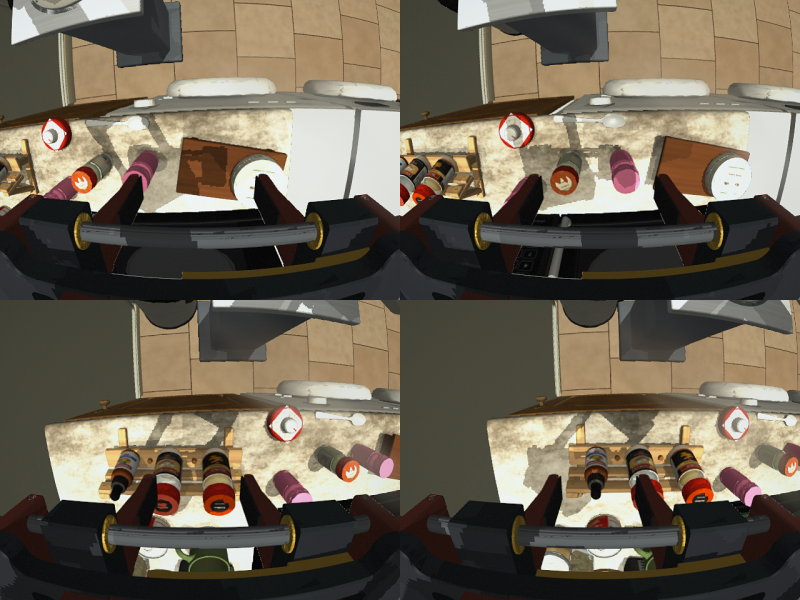

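Left to right, the four wrist views show:
- w1 and w2: the riser with the pot, and the loose jar (cap near w2 px (265,295)) beside a pink jar
- w3 and w4: the rack, with the dropper in the right-hand place (left of the picture) and two red-capped jars next to it

I'll enlarge these to measure.

Run:
```python
import cv2,numpy as np
I={i:cv2.imread(f"pics/w{i}.png") for i in (1,2,3,4)}
r=lambda i,x0,y0,w,h,k=2:cv2.resize(I[i][y0:y0+h,x0:x0+w],None,fx=k,fy=k,interpolation=cv2.INTER_CUBIC)
cv2.imwrite("pics/m1.png",np.vstack([r(3,150,200,200,75,4)*0+r(3,155,200,200,150)[:300,:].repeat(1,0) if 0 else r(3,150,195,266,100,3),r(4,260,195,266,100,3)]))
cv2.imwrite("pics/m2.png",np.vstack([r(1,100,205,400,150),r(2,200,205,400,150)]))
```

```text
(no output)
```

View pics/m1.png

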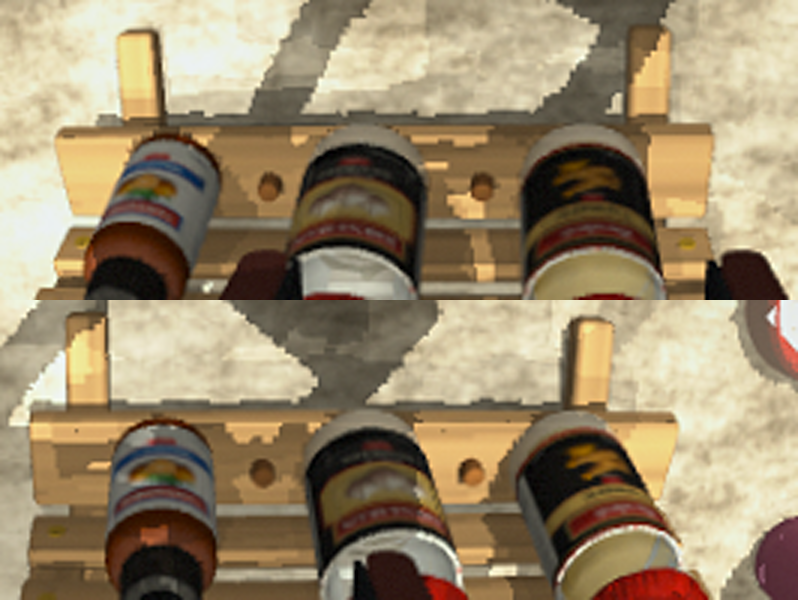

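View pics/m2.png

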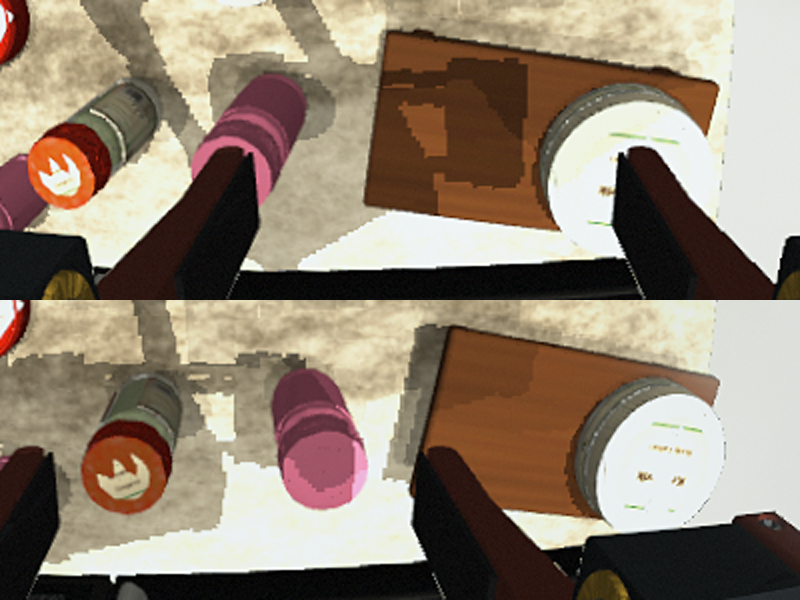

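Readings from the crops (crop pixels):
- **m1 w3/w4:** ledge front corners at (58,128), (712,125) and (30,410), (676,415). Studs at (270,190), (482,189) and (263,475), (470,472). The dropper body's mid-line is also readable.
- **m2:** loose cap at (63,172) and (126,477). Riser corners at (388,30), (718,80) and (452,327), (718,380).

Next I triangulate these.

```bash
cat > m.py <<'E'
from h import *
import pickle
W={i:pickle.load(open(f"pics/w{i}.pkl","rb")) for i in (1,2,3,4)}
def ray(i,p): pos,q,c=W[i];o,d=rays_wrist(c,pos,q,p);return o,d[0]
def tri(i,p,j,r):
    return meet(*ray(i,p),*ray(j,r))
a3=lambda p:np.array(p)/3+[150,195]; a4=lambda p:(np.array(p)-[0,300])/3+[260,195]
b1=lambda p:np.array(p)/2+[100,205]; b2=lambda p:(np.array(p)-[0,300])/2+[200,205]
for n,p,r in [("fR",(58,128),(30,410)),("fL",(712,125),(676,415)),("bR",(72,215),(38,503)),("bL",(712,220),(672,505)),("studR",(270,188),(263,474)),("studL",(482,187),(470,470))]:
    print(n,*tri(3,a3(p),4,a4(r)))
for n,p,r in [("cap",(63,172),(126,477)),("riserFR",(388,30),(452,327)),("riserFL",(718,80),(718,380)),("pinkneartop",(232,172),(322,467))]:
    print(n,*tri(1,b1(p),2,b2(r)))
o3,d1=ray(3,a3((173.5,160)));_,d2=ray(3,a3((141.5,257)));o4,e1=ray(4,a4((161,435)));_,e2=ray(4,a4((162,540)))
n3=np.cross(d1,d2);n4=np.cross(e1,e2);u=np.cross(n3,n4);u/=np.linalg.norm(u);u*=np.sign(u[2])
P=np.linalg.lstsq(np.array([n3,n4,u]),np.array([n3@o3,n4@o4,0]),rcond=None)[0]
print("dropper axis dir",u)
for z in (.061,.11): print(P+u*(z-P[2])/u[2])
E
python3 m.py
```

```text
fR [ 0.3867 -0.3518  0.0586] 0.0006861225412578193
fL [ 0.3956 -0.125   0.0604] 0.0007771379851984248
bR [ 0.4194 -0.3515  0.059 ] 0.0002688494377572006
bL [ 0.4281 -0.1253  0.0646] 0.0008061389643091633
studR [ 0.4099 -0.2748  0.0647] 5.597412892599038e-05
studL [ 0.4125 -0.2031  0.0628] 0.000666048690564371
cap [0.4318 0.063  0.1039] 0.00147829806343534
riserFR [0.3806 0.2303 0.0466] 0.0008762443758558922
riserFL [0.4168 0.4082 0.0477] 0.003032192388937304
pinkneartop [0.4333 0.1544 0.1   ] 0.0004062894635944688
dropper axis dir [ 0.3609 -0.0024  0.9326]
[ 0.3985 -0.3084  0.061 ]
[ 0.4174 -0.3085  0.11  ]
```

```bash
python3 -m handwheel '[{"slide":[0.025,-0.001,0],"angular":[0.004,0.09,0],"claw":0.58},{"slide":[0.05,-0.003,-0.02],"angular":[0.008,0.18,0],"claw":0.58},{"slide":[0.07,-0.005,-0.05],"angular":[0.011,0.28,0],"claw":0.58},{"slide":[0.0735,-0.005,-0.077],"angular":[0.011,0.28,0],"claw":0.58},{"slide":[0.0735,-0.005,-0.077],"angular":[0.011,0.28,0],"claw":0.58}]'
python3 -m handwheel '[{"slide":[0,0,0],"angular":[0,0,0],"claw":0.58}]'; python3 snap.py w5
cat > where.py <<'E'
from h import *
from cell import env
s=env.observe();q=R.from_quat(np.roll(s['eef_rot'],-1))
O=np.array([.4240,-.239,.055]);Rc=R.from_euler('z',-.039)*R.from_euler('y',.28)
print("t",s['time'],"eef",s['eef_pos'],"in cradle",Rc.inv().apply(s['eef_pos']-O),"tool z",q.apply([0,0,1]),"tool z in cradle",Rc.inv().apply(q.apply([0,0,1])),"F",s['ft_force'],s['grip_width'],s['grip_force'])
E
python3 where.py
python3 - <<'E'
import cv2
im=cv2.imread("pics/w5.png");cv2.imwrite("pics/w5c.png",cv2.resize(im[150:450,120:520],None,fx=2,fy=2))
E
```

```text
time: 3.22
eef_pos: [0.4441, -0.3054, 0.185]
eef_rot: [-0.146, 0.016, 0.989, 0.007]
ft_force: [-0.7, 1.0, -1.4]
grip_width: 0.582
grip_force: 0.0
time: 3.3
eef_pos: [0.4435, -0.3073, 0.1936]
eef_rot: [-0.141, 0.018, 0.99, 0.004]
ft_force: [0.5, -0.5, 1.4]
grip_width: 0.578
grip_force: 0.0
3.3 [ 0.44347612 -0.30725846  0.19364425] [-0.14112156  0.01797705  0.98982247  0.00360744]
t 3.35 eef [ 0.4435 -0.3083  0.197 ] in cradle [-0.0179 -0.0685  0.1426] tool z [-0.2744  0.0092 -0.9616] tool z in cradle [ 0.0019 -0.0016 -1.    ] F [-0.106  -0.1973  0.7189] 0.5798903582602671 0.0
```

View pics/w5c.png

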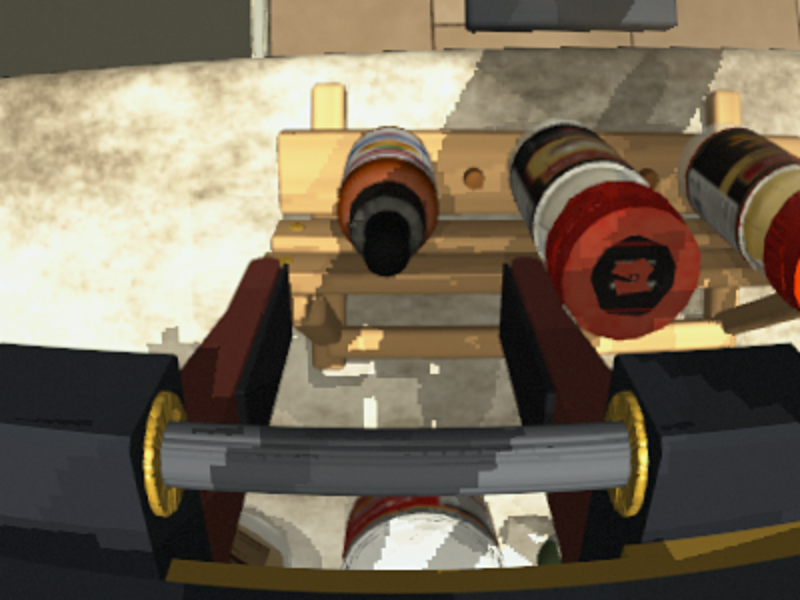

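The dropper bulb is at crop (388,245), between the fingers (inner edges about 288 and 505). I'll check its sideways and front-back offset in the cradle frame.

Run:
```python
from h import *
import pickle
pos,q,c=pickle.load(open("pics/w5.pkl","rb"))
pos=np.array([.4435,-.3078,.1955])
O=np.array([.4240,-.239,.055]);Rc=R.from_euler('z',-.039)*R.from_euler('y',.28)
for p,z in [((387,255),.100),((390,205),.070),((625,275),.105)]:
    o,d=rays_wrist(c,pos,q,np.array(p)/2+[120,150]);o=Rc.inv().apply(o-O);d=Rc.inv().apply(d[0]);print(o+d*(z-o[2])/d[2])
print(proj_wrist(c,pos,q,O+Rc.apply([[-.0165,-.0685,.1],[-.0165,-.0685,.0]]))*2-[240,300])
```

```text
[-0.0202 -0.0705  0.1   ]
[-0.0248 -0.0699  0.07  ]
[-0.0157 -0.0049  0.105 ]
[[394.5164 267.6836]
 [394.1637 170.7105]]
```

```bash
python3 -m handwheel '[{"slide":[-0.004,0,-0.015],"angular":[0,0,0],"claw":0.58},{"slide":[-0.009,0,-0.034],"angular":[0,0,0],"claw":0.58},{"slide":[-0.014,0,-0.052],"angular":[0,0,0],"claw":0.58},{"slide":[-0.018,0,-0.066],"angular":[0,0,0],"claw":0.58},{"slide":[-0.02,0,-0.072],"angular":[0,0,0],"claw":0.58}]' | tail -3
python3 where.py
```

```text
ft_force: [-0.6, -1.1, 0.3]
grip_width: 0.58
grip_force: 0.0
t 3.7667 eef [ 0.4227 -0.3098  0.1261] in cradle [-0.0183 -0.0708  0.0688] tool z [-0.2712  0.0077 -0.9625] tool z in cradle [ 0.0053 -0.0029 -1.    ] F [-0.5511 -1.0694  0.327 ] 0.5804097868950242 0.0
```

```bash
python3 -m handwheel '[{"slide":[-0.002,0.0005,-0.009],"angular":[0,0,0],"claw":0.58},{"slide":[-0.004,0.001,-0.017],"angular":[0,0,0],"claw":0.58},{"slide":[-0.004,0.001,-0.017],"angular":[0,0,0],"claw":0.58}]' | tail -3
python3 where.py
python3 -m handwheel '[{"slide":[0,0,0],"angular":[0,0,0],"claw":0.45},{"slide":[0,0,0],"angular":[0,0,0],"claw":0.4},{"slide":[0,0,0],"angular":[0,0,0],"claw":0.35},{"slide":[0,0,0],"angular":[0,0,0],"claw":0.3},{"slide":[0,0,0],"angular":[0,0,0],"claw":0.25}]' | tail -3
python3 where.py
```

```text
ft_force: [-0.5, 0.4, -1.1]
grip_width: 0.582
grip_force: 0.0
t 4.0167 eef [ 0.4188 -0.3085  0.1061] in cradle [-0.0165 -0.0697  0.0484] tool z [-0.2753  0.0103 -0.9613] tool z in cradle [ 0.0009 -0.0004 -1.    ] F [-0.5185  0.3719 -1.1008] 0.5817495319862892 0.0
ft_force: [0.7, -0.5, 2.3]
grip_width: 0.359
grip_force: 30.0
t 4.4333 eef [ 0.4196 -0.3088  0.1063] in cradle [-0.0158 -0.0699  0.0488] tool z [-0.2756  0.0103 -0.9612] tool z in cradle [ 0.0006 -0.0004 -1.    ] F [ 0.7498 -0.5465  2.3339] 0.35948313184731917 30.00039082719013
```

```bash
python3 -m handwheel '[{"slide":[0.003,0,0.01],"angular":[0,0,0],"claw":0.25},{"slide":[0.01,0,0.035],"angular":[0,0,0],"claw":0.25},{"slide":[0.018,0,0.065],"angular":[0,0,0],"claw":0.25},{"slide":[0.027,0,0.095],"angular":[0,0,0],"claw":0.25},{"slide":[0.034,0,0.12],"angular":[0,0,0],"claw":0.25}]' | tail -3
python3 -m handwheel '[{"slide":[-0.01,0.01,0.01],"angular":[-0.003,-0.07,0],"claw":0.25},{"slide":[-0.03,0.03,0.02],"angular":[-0.006,-0.14,0],"claw":0.25},{"slide":[-0.045,0.06,0.03],"angular":[-0.009,-0.21,0],"claw":0.25},{"slide":[-0.06,0.09,0.03],"angular":[-0.011,-0.28,0],"claw":0.25},{"slide":[-0.07,0.12,0.03],"angular":[-0.011,-0.28,0],"claw":0.25}]' | tail -3
python3 where.py
```

```text
ft_force: [0.7, -0.5, -0.6]
grip_width: 0.355
grip_force: 30.0
ft_force: [-0.5, 0.2, 0.1]
grip_width: 0.354
grip_force: 30.0
t 5.2667 eef [ 0.3816 -0.1878  0.2578] in cradle [-0.0987  0.0495  0.1826] tool z [ 0.0062 -0.0018 -1.    ] tool z in cradle [ 0.2824 -0.0016 -0.9593] F [-0.4719  0.1549  0.1006] 0.3541721884460713 29.998817502055317
```

```bash
python3 -m handwheel '[{"slide":[0,0.03,0],"angular":[0,0,0],"claw":0.25},{"slide":[0,0.065,0],"angular":[0,0,0],"claw":0.25},{"slide":[0,0.1,0],"angular":[0,0,0],"claw":0.25},{"slide":[0,0.135,0],"angular":[0,0,0],"claw":0.25},{"slide":[0,0.17,0],"angular":[0,0,0],"claw":0.25}]' | tail -3
python3 -m handwheel '[{"slide":[0,0.035,0],"angular":[0,0,0],"claw":0.25},{"slide":[0,0.07,0],"angular":[0,0,0],"claw":0.25},{"slide":[0,0.105,0],"angular":[0,0,0],"claw":0.25},{"slide":[0,0.14,0],"angular":[0,0,0],"claw":0.25},{"slide":[0,0.17,0],"angular":[0,0,0],"claw":0.25}]' | tail -3
python3 -m handwheel '[{"slide":[0,0,0],"angular":[0,0,0],"claw":0.25},{"slide":[0,0,0],"angular":[0,0,0],"claw":0.25},{"slide":[0,0,0],"angular":[0,0,0],"claw":0.25},{"slide":[0,0,0],"angular":[0,0,0],"claw":0.25},{"slide":[0,0,0],"angular":[0,0,0],"claw":0.25}]' | tail -3
python3 snap.py w6
python3 -m handwheel '[{"slide":[0,0.035,0],"angular":[0,0,0],"claw":0.25},{"slide":[0,0.07,0],"angular":[0,0,0],"claw":0.25},{"slide":[0,0.1,0],"angular":[0,0,0],"claw":0.25},{"slide":[0,0.1,0],"angular":[0,0,0],"claw":0.25},{"slide":[0,0.1,0],"angular":[0,0,0],"claw":0.25}]' | tail -3
python3 -m handwheel '[{"slide":[0,0,0],"angular":[0,0,0],"claw":0.25},{"slide":[0,0,0],"angular":[0,0,0],"claw":0.25},{"slide":[0,0,0],"angular":[0,0,0],"claw":0.25}]' | tail -3
python3 snap.py w7
python3 - <<'E'
import cv2,numpy as np
I={i:cv2.imread(f"pics/w{i}.png") for i in (6,7)}
r=lambda i,x0,y0,w,h,k=2:cv2.resize(I[i][y0:y0+h,x0:x0+w],None,fx=k,fy=k,interpolation=cv2.INTER_CUBIC)
cv2.imwrite("pics/m3.png",np.vstack([r(6,160,205,400,150),r(7,80,205,400,150)]))
E
```

```text
ft_force: [0.1, 0.4, -0.2]
grip_width: 0.357
grip_force: 30.0
ft_force: [1.4, -0.4, -0.9]
grip_width: 0.357
grip_force: 30.0
ft_force: [0.0, -0.4, -1.1]
grip_width: 0.364
grip_force: 30.0
6.5167 [0.38340519 0.1502401  0.25589293] [ 2.10983535e-04  2.09716783e-02  9.99780044e-01 -8.47503521e-05]
ft_force: [-0.2, -1.0, -1.0]
grip_width: 0.359
grip_force: 30.0
ft_force: [-1.0, -0.1, -1.3]
grip_width: 0.357
grip_force: 30.0
7.2333 [0.38347647 0.25024955 0.25593977] [2.98766479e-04 2.08484617e-02 9.99782602e-01 3.50931619e-05]
```

View pics/m3.png

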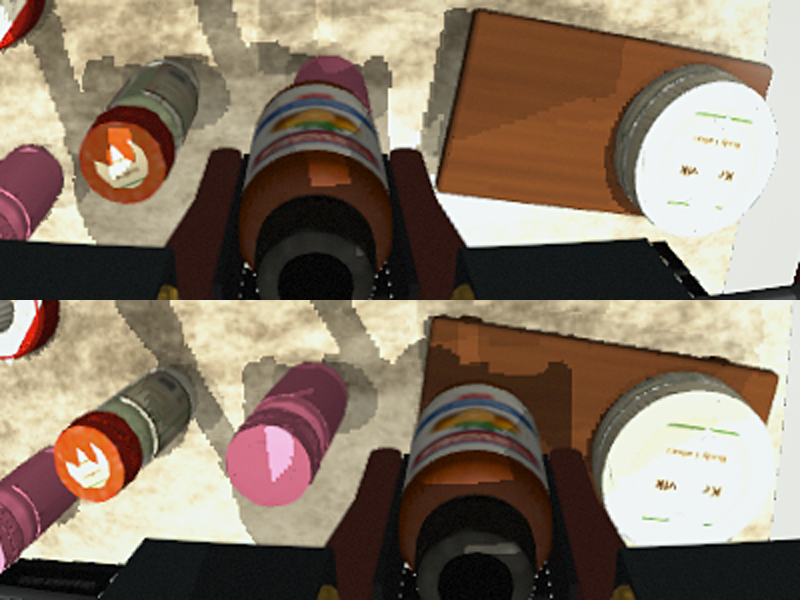

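Pixels read from m3:
- riser front corners: w6 (474,9), (771,65); w7 (429,317), (777,372)
- loose jar cap: w6 (124,162); w7 (97,467)
- pot top: w6 (706,158); w7 (688,470)
- bottle held upright between the jaws

Run:
```python
from h import *
import pickle
W={i:pickle.load(open(f"pics/w{i}.pkl","rb")) for i in (6,7)}
a={6:lambda p:np.array(p)/2+[160,205],7:lambda p:(np.array(p)-[0,300])/2+[80,205]}
def ray(i,p): pos,q,c=W[i];o,d=rays_wrist(c,pos,q,a[i](p));return o,d[0]
P={}
for n,p,r in [("FR",(474,9),(429,317)),("FL",(771,65),(777,372)),("cap",(124,162),(97,467)),("pot",(706,158),(688,470))]:
    P[n],e=meet(*ray(6,p),*ray(7,r));print(n,P[n],e)
o,d=ray(6,(437,188));print("BR",atz(o,d[None],.05)); 
def at(i,p,z):o,d=ray(i,p);return atz(o,d[None],z)[0]
for i,f,g,c in [(6,(474,9),(771,65),(124,162)),(7,(429,317),(777,372),(97,467))]:
    A,B=at(i,f,.05),at(i,g,.05);y=(B-A)/np.linalg.norm(B-A);x=np.array([y[1],-y[0],0])
    print(i,A,B,np.linalg.norm(B-A),"spot",(A+B)/2+x*.05-y*.045,"cap",at(i,c,.105))
```

```text
FR [0.3801 0.2278 0.0508] 0.00030394130569530393
FL [0.416  0.4071 0.0489] 1.547168399531476e-05
cap [0.437  0.0592 0.0927] 0.0017906178834682421
pot [0.4553 0.3511 0.079 ] 0.0009598742762550231
BR [[0.4753 0.2103 0.05  ]]
6 [0.3801 0.228  0.05  ] [0.4157 0.4063 0.05  ] 0.18181534585009831 spot [0.4381 0.2632 0.05  ] cap [0.4308 0.063  0.105 ]
7 [0.3804 0.2278 0.05  ] [0.4157 0.4066 0.05  ] 0.182285945403093 spot [0.4384 0.2634 0.05  ] cap [0.4327 0.0667 0.105 ]
```

```bash
python3 -m handwheel '[{"slide":[0.015,0.004,-0.01],"angular":[0,0,0],"claw":0.25},{"slide":[0.035,0.009,-0.03],"angular":[0,0,0],"claw":0.25},{"slide":[0.05,0.013,-0.06],"angular":[0,0,0],"claw":0.25},{"slide":[0.0555,0.013,-0.09],"angular":[0,0,0],"claw":0.25},{"slide":[0.0555,0.013,-0.115],"angular":[0,0,0],"claw":0.25}]' | tail -3
python3 -m handwheel '[{"slide":[0,0,-0.012],"angular":[0,0,0],"claw":0.25},{"slide":[0,0,-0.022],"angular":[0,0,0],"claw":0.25},{"slide":[0,0,-0.03],"angular":[0,0,0],"claw":0.25},{"slide":[0,0,-0.033],"angular":[0,0,0],"claw":0.25},{"slide":[0,0,-0.033],"angular":[0,0,0],"claw":0.25}]' | tail -3
python3 where.py
```

```text
ft_force: [-0.2, 1.0, -1.1]
grip_width: 0.359
grip_force: 30.0
ft_force: [-0.1, 0.1, -1.3]
grip_width: 0.361
grip_force: 30.0
t 8.1167 eef [0.4388 0.2644 0.1082] in cradle [-0.0193  0.5036  0.0498] tool z [ 0.0008  0.0004 -1.    ] tool z in cradle [ 0.2771  0.0005 -0.9608] F [-0.1022  0.0532 -1.2898] 0.36131802341786545 29.999974344391376
```

```bash
python3 -m handwheel '[{"slide":[0,0,-0.003],"angular":[0,0,0],"claw":0.25},{"slide":[0,-0.001,-0.005],"angular":[0,0,0],"claw":0.25},{"slide":[0,-0.001,-0.006],"angular":[0,0,0],"claw":0.25},{"slide":[0,-0.001,-0.006],"angular":[0,0,0],"claw":0.25}]' | sed -n '2p;4p'
for k in 1; do python3 -m handwheel '[{"slide":[0,0,-0.001],"angular":[0,0,0],"claw":0.25},{"slide":[0,0,-0.001],"angular":[0,0,0],"claw":0.25}]' | sed -n '2p;4p'; done
python3 -m handwheel '[{"slide":[0,0,-0.001],"angular":[0,0,0],"claw":0.25},{"slide":[0,0,-0.001],"angular":[0,0,0],"claw":0.25}]' | sed -n '2p;4p'
```

```text
eef_pos: [0.4387, 0.2634, 0.1019]
ft_force: [0.7, -0.6, -1.8]
eef_pos: [0.4387, 0.2634, 0.1007]
ft_force: [0.4, -0.5, -0.4]
eef_pos: [0.4386, 0.2634, 0.0995]
ft_force: [-0.3, -0.3, -0.4]
```

```bash
python3 -m handwheel '[{"slide":[0,0,-0.001],"angular":[0,0,0],"claw":0.25},{"slide":[0,0,-0.001],"angular":[0,0,0],"claw":0.25}]' | sed -n '2p;4p'
python3 -m handwheel '[{"slide":[0,0,-0.001],"angular":[0,0,0],"claw":0.25},{"slide":[0,0,-0.001],"angular":[0,0,0],"claw":0.25}]' | sed -n '2p;4p'
```

```text
eef_pos: [0.4386, 0.2634, 0.0984]
ft_force: [-0.7, -0.1, -1.0]
eef_pos: [0.4388, 0.2634, 0.0981]
ft_force: [-1.5, -0.4, 2.1]
```

```bash
python3 -m handwheel '[{"slide":[0,0,-0.0005],"angular":[0,0,0],"claw":0.25},{"slide":[0,0,-0.0005],"angular":[0,0,0],"claw":0.25}]' | sed -n '2p;4p'
```

```text
eef_pos: [0.4388, 0.2634, 0.0981]
ft_force: [-2.1, -1.3, 5.2]
```

```bash
python3 -m handwheel '[{"slide":[0,0,0.0003],"angular":[0,0,0],"claw":0.38},{"slide":[0,0,0.0003],"angular":[0,0,0],"claw":0.42},{"slide":[0,0,0.0003],"angular":[0,0,0],"claw":0.5},{"slide":[0,0,0.0003],"angular":[0,0,0],"claw":0.58},{"slide":[0,0,0.0003],"angular":[0,0,0],"claw":0.62}]' | sed -n '2p;4,6p'
python3 -m handwheel '[{"slide":[0,0,0.01],"angular":[0,0,0],"claw":0.62},{"slide":[0,0,0.035],"angular":[0,0,0],"claw":0.62},{"slide":[0,0,0.07],"angular":[0,0,0],"claw":0.62},{"slide":[0,0,0.1],"angular":[0,0,0],"claw":0.62},{"slide":[-0.01,-0.02,0.11],"angular":[0,0,0],"claw":0.62}]' | sed -n '2p;4,6p'
python3 -m handwheel '[{"slide":[-0.02,-0.035,0.01],"angular":[0,0,0],"claw":0.7},{"slide":[-0.03,-0.06,0.02],"angular":[0,0,0],"claw":0.8},{"slide":[-0.04,-0.095,0.03],"angular":[0,0,0],"claw":0.8},{"slide":[-0.04,-0.12,0.03],"angular":[0,0,0],"claw":0.8},{"slide":[-0.04,-0.12,0.03],"angular":[0,0,0],"claw":0.8}]' | sed -n '2p;4,6p'
python3 -m handwheel '[{"slide":[0,0,0],"angular":[0,0,0],"claw":0.8},{"slide":[0,0,0],"angular":[0,0,0],"claw":0.8}]' | sed -n '2p;4,6p'
python3 snap.py w8
python3 - <<'E'
import cv2,numpy as np
from cell import eyes
w=cv2.imread("pics/w8.png");t=eyes.read_camera("top")[:,:,::-1].copy();cv2.imwrite("pics/top8.png",t)
cv2.imwrite("pics/m4.png",np.vstack([cv2.resize(w[200:350,150:550],None,fx=2,fy=2,interpolation=cv2.INTER_CUBIC),cv2.resize(t[200:300,140:407],(800,300),interpolation=cv2.INTER_CUBIC)]))
E
```

```text
eef_pos: [0.4386, 0.2633, 0.0971]
ft_force: [0.5, -0.3, -0.7]
grip_width: 0.599
grip_force: 0.0
eef_pos: [0.4303, 0.2454, 0.2131]
ft_force: [0.9, 0.5, 0.7]
grip_width: 0.619
grip_force: 0.0
eef_pos: [0.3887, 0.1203, 0.2398]
ft_force: [0.1, -0.3, 0.4]
grip_width: 0.8
grip_force: 0.0
eef_pos: [0.3887, 0.1238, 0.2377]
ft_force: [-0.3, 0.5, -0.5]
grip_width: 0.801
grip_force: 0.0
10.7 [0.38873309 0.12376767 0.23767055] [9.38637482e-05 2.00805153e-02 9.99798324e-01 2.75833491e-04]
```

View pics/m4.png

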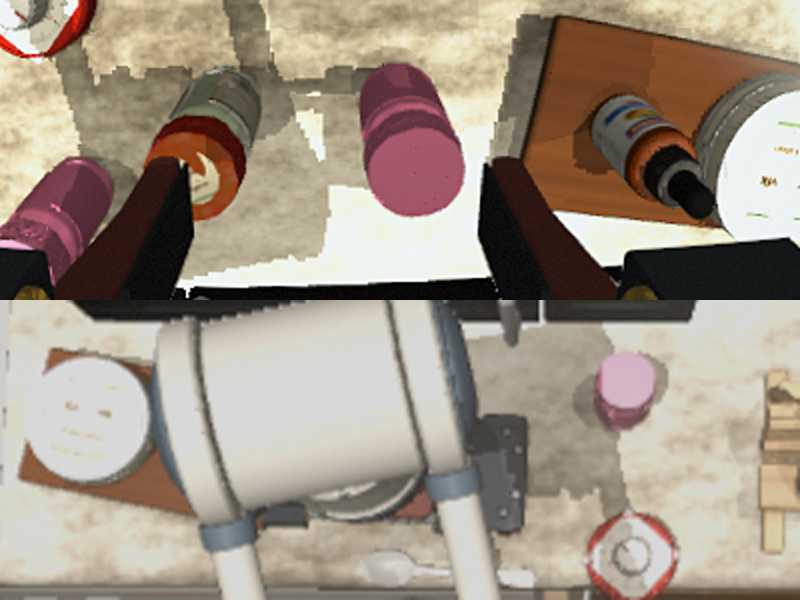

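The dropper stands upright on the free half; its bulb is at crop (690,195) and its foot near (615,100). The loose jar's cap is centred near (197,175). I'll check both numerically.

Run:
```python
from h import *
import pickle
pos,q,c=pickle.load(open("pics/w8.pkl","rb"))
for n,p,z in [("cap",(197,172),.105),("bulbtip",(692,198),.150),("collar",(655,160),.119),("pink",(417,170),.105)]:
    o,d=rays_wrist(c,pos,q,np.array(p)/2+[150,200]);print(n,atz(o,d,z))
```

```text
cap [[0.429  0.0649 0.105 ]]
bulbtip [[0.4306 0.2567 0.15  ]]
collar [[0.4274 0.2536 0.119 ]]
pink [[0.4315 0.1553 0.105 ]]
```

Run:
```python
from h import *
import pickle
pos,q,c=pickle.load(open("pics/w8.pkl","rb"))
pr=lambda P:(proj_wrist(c,pos,q,np.array(P))-[150,200])*2
for ax in [(.438,.263),(.430,.256)]:
    print(ax,"tip",pr([*ax,.152]),"collartop",pr([*ax,.127]),"shoulder",pr([*ax,.108]),"foot",pr([*ax,.05]))
# dark pixels (dropper) segmentation in the riser area: bulb+collar outline
im=cv2.imread("pics/w8.png");cr=cv2.resize(im[200:350,150:550],None,fx=2,fy=2)
m=(cr.max(2)<60).astype(np.uint8);m[:,:610]=0;m[225:]=0;m[:100]=0
n,l,s,ce=cv2.connectedComponentsWithStats(m)
for i in range(1,n):
    if s[i,4]>200:
        print(s[i],ce[i]);pts=np.argwhere(l==i)[:,::-1];print("rect",cv2.minAreaRect(pts.astype(np.float32)))
# white label + orange body hull
hsv=cv2.cvtColor(cr,cv2.COLOR_BGR2HSV)
for x,y in [(705,210),(712,215),(697,203),(690,195),(672,178),(600,150)]:print((x,y),cr[y,x])
```

```text
(0.438, 0.263) tip [[705.5231 216.199 ]] collartop [[679.622  189.6576]] shoulder [[661.9217 171.7512]] foot [[616.6241 126.7458]]
(0.43, 0.256) tip [[692.729  198.9054]] collartop [[666.9978 173.0603]] shoulder [[649.4976 155.7021]] foot [[605.0057 112.339 ]]
[624 127  52  59 478] [638.8222 150.1485]
rect ((643.341552734375, 150.07321166992188), (24.363107681274414, 71.21524047851562), 38.65980911254883)
[ 643  145   56   61 1240] [662.6573 168.2718]
rect ((666.5882568359375, 172.64707946777344), (45.3514404296875, 57.433815002441406), 29.291362762451172)
[ 666  170   51   50 1622] [690.5222 193.9716]
rect ((690.5000610351562, 195.00001525878906), (54.44721603393555, 34.64822769165039), 45.0)
(705, 210) [19 20 21]
(712, 215) [63 76 77]
(697, 203) [18 20 20]
(690, 195) [ 9 10 10]
(672, 178) [15 16 17]
(600, 150) [48 55 60]
```

```bash
python3 -m handwheel '[{"slide":[0.012,-0.02,-0.01],"angular":[0,0,0],"claw":0.75},{"slide":[0.03,-0.045,-0.03],"angular":[0,0,0],"claw":0.75},{"slide":[0.041,-0.061,-0.045],"angular":[0,0,0],"claw":0.75},{"slide":[0.041,-0.061,-0.045],"angular":[0,0,0],"claw":0.75},{"slide":[0.041,-0.061,-0.045],"angular":[0,0,0],"claw":0.75}]' | sed -n '2p;4,6p'
python3 -m handwheel '[{"slide":[0,0,0],"angular":[0,0,0],"claw":0.75},{"slide":[0,0,0],"angular":[0,0,0],"claw":0.75}]' | sed -n '2p'
python3 snap.py w9
python3 - <<'E'
from h import *
import pickle
from cell import eyes
pos,q,c=pickle.load(open("pics/w9.pkl","rb"))
im=cv2.imread("pics/w9.png");h=cv2.cvtColor(im,cv2.COLOR_BGR2HSV)
m=((h[...,0]<14)|(h[...,0]>174))&(h[...,1]>170)&(h[...,2]>90);m=cv2.morphologyEx(m.astype(np.uint8),cv2.MORPH_CLOSE,np.ones((5,5)))
n,l,s,ce=cv2.connectedComponentsWithStats(m)
for i in range(1,n):
    if s[i,4]>150:
        o,d=rays_wrist(c,pos,q,ce[i]);print(s[i],ce[i],atz(o,d,.098))
E=lambda x,y:proj_wrist(c,pos,q,[[x+.0205*np.cos(a),y+.0205*np.sin(a),.105] for a in np.arange(0,6.28,.785)])
print("predicted cap rim bbox at(.430,.063)",E(.430,.063).min(0),E(.430,.063).max(0))
t=eyes.read_camera("top")[:,:,::-1].copy();cv2.imwrite("pics/top9.png",t);ct=eyes.calibration("top")
k=t.max(2)<60;k[:230]=0;k[275:]=0;k[:,:185]=0;k[:,235:]=0
n,l,s,ce=cv2.connectedComponentsWithStats(k.astype(np.uint8))
for i in range(1,n):
    if s[i,4]>10:print("top dark",s[i],ce[i],atz(*rays_fixed(ct,ce[i]),.14))
E
```

```text
eef_pos: [0.4293, 0.0627, 0.191]
ft_force: [0.3, -0.4, -0.0]
grip_width: 0.748
grip_force: 0.0
eef_pos: [0.4297, 0.0635, 0.1935]
11.3833 [0.42973962 0.06348549 0.19352339] [6.47438650e-04 1.91000176e-02 9.99817338e-01 2.46150593e-04]
[168 120  70  73 935] [205.4214 156.5198] [[ 0.3616 -0.0088  0.098 ]]
[ 285  221   61   63 1812] [315.1573 249.0182] [[0.4286 0.0616 0.098 ]]
[ 483  227   79   62 2209] [514.2639 263.5423] [[0.4467 0.2132 0.098 ]]
[ 12 238  26  20 246] [ 25.935  245.1423] [[ 0.417  -0.1886  0.098 ]]
[  0 262  28  58 977] [ 10.5281 289.2088] [[ 0.4592 -0.2277  0.098 ]]
predicted cap rim bbox at(.430,.063) [286.6159 224.273 ] [348.1037 282.6243]
top dark [202 242   7   7  41] [205. 245.] [[0.4348 0.2603 0.14  ]]
top dark [208 242   5  10  14] [210.7857 246.9286] [[0.4309 0.2485 0.14  ]]
```

```bash
python3 -m handwheel '[{"slide":[0.001,-0.001,-0.02],"angular":[0,0,0],"claw":0.75},{"slide":[0.001,-0.001,-0.05],"angular":[0,0,0],"claw":0.75},{"slide":[0.001,-0.001,-0.08],"angular":[0,0,0],"claw":0.75},{"slide":[0.001,-0.001,-0.105],"angular":[0,0,0],"claw":0.75},{"slide":[0.001,-0.001,-0.12],"angular":[0,0,0],"claw":0.75}]' | sed -n '2p;4,6p'
python3 -m handwheel '[{"slide":[0,0,-0.008],"angular":[0,0,0],"claw":0.75},{"slide":[0,0,-0.01],"angular":[0,0,0],"claw":0.7},{"slide":[0,0,-0.01],"angular":[0,0,0],"claw":0.65}]' | sed -n '2p;4,6p'
python3 -m handwheel '[{"slide":[0,0,0],"angular":[0,0,0],"claw":0.55},{"slide":[0,0,0],"angular":[0,0,0],"claw":0.5},{"slide":[0,0,0],"angular":[0,0,0],"claw":0.45},{"slide":[0,0,0],"angular":[0,0,0],"claw":0.4},{"slide":[0,0,0],"angular":[0,0,0],"claw":0.35}]' | sed -n '2p;4,6p'
python3 where.py
```

```text
eef_pos: [0.4294, 0.0619, 0.07]
ft_force: [-0.3, 0.2, -0.4]
grip_width: 0.746
grip_force: 0.0
eef_pos: [0.4308, 0.0617, 0.063]
ft_force: [-0.2, -0.0, 0.2]
grip_width: 0.666
grip_force: 0.0
eef_pos: [0.4315, 0.0616, 0.0637]
ft_force: [0.2, 1.2, 5.2]
grip_width: 0.464
grip_force: 30.0
t 12.5667 eef [0.4315 0.0616 0.0637] in cradle [-0.0065  0.3006  0.0072] tool z [ 0.0024  0.0006 -1.    ] tool z in cradle [ 0.2786  0.0007 -0.9604] F [0.2239 1.199  5.1556] 0.4636867264756621 29.982386408373713
```

```bash
python3 - <<'E'
from h import *
import pickle
pos,q,c=pickle.load(open("pics/w5.pkl","rb"));pos=np.array([.4435,-.3078,.1955])
O=np.array([.4240,-.239,.055]);Rc=R.from_euler('z',-.039)*R.from_euler('y',.28)
for n,p,z in [("studR",(474,177),.008),("studL",(650,178),.008),("endfR",(278,132),0),("backR",(283,215),0)]:
    o,d=rays_wrist(c,pos,q,np.array(p)/2+[120,150]);o=Rc.inv().apply(o-O);d=Rc.inv().apply(d[0]);print(n,o+d*(z-o[2])/d[2])
E
python3 -m handwheel '[{"slide":[0,0,0.008],"angular":[0,0,0],"claw":0.35},{"slide":[0,0,0.03],"angular":[0,0,0],"claw":0.35},{"slide":[-0.005,0,0.06],"angular":[0,0,0],"claw":0.35},{"slide":[-0.015,-0.01,0.095],"angular":[0,0,0],"claw":0.35},{"slide":[-0.025,-0.02,0.125],"angular":[0,0,0],"claw":0.35}]' | sed -n '2p;4,6p'
python3 -m handwheel '[{"slide":[0,-0.025,0.025],"angular":[0,0,0],"claw":0.35},{"slide":[0,-0.06,0.045],"angular":[0,0,0],"claw":0.35},{"slide":[0,-0.095,0.055],"angular":[0,0,0],"claw":0.35},{"slide":[0,-0.13,0.06],"angular":[0,0,0],"claw":0.35},{"slide":[0,-0.165,0.06],"angular":[0,0,0],"claw":0.35}]' | sed -n '2p;4,6p'
python3 -m handwheel '[{"slide":[0,-0.035,0],"angular":[0,0,0],"claw":0.35},{"slide":[0,-0.07,0],"angular":[0,0,0],"claw":0.35},{"slide":[0,-0.105,0],"angular":[0,0,0],"claw":0.35},{"slide":[0.005,-0.135,0],"angular":[0.003,0.07,0],"claw":0.35},{"slide":[0.01,-0.155,0],"angular":[0.006,0.14,0],"claw":0.35}]' | sed -n '2p;4,6p'
python3 where.py
```

```text
studR [-0.0162 -0.0372  0.008 ]
studL [-0.0161  0.0356  0.008 ]
endfR [-0.0324 -0.1148  0.    ]
backR [ 0.0024 -0.1141  0.    ]
eef_pos: [0.4049, 0.0412, 0.1891]
ft_force: [0.4, -0.4, 0.1]
grip_width: 0.462
grip_force: 30.0
eef_pos: [0.4055, -0.1254, 0.2496]
ft_force: [0.6, -0.6, -2.1]
grip_width: 0.468
grip_force: 30.0
eef_pos: [0.4142, -0.2816, 0.2481]
ft_force: [0.1, -0.1, 0.1]
grip_width: 0.464
grip_force: 30.0
t 13.8167 eef [ 0.4142 -0.2816  0.2481] in cradle [-0.0611 -0.0429  0.1833] tool z [-0.142   0.0055 -0.9898] tool z in cradle [ 0.137  -0.0001 -0.9906] F [ 0.0905 -0.0694  0.093 ] 0.4639963117769679 29.986725132912397
```

```bash
python3 -m handwheel '[{"slide":[0.012,-0.015,0],"angular":[0.003,0.07,0],"claw":0.35},{"slide":[0.025,-0.027,0],"angular":[0.005,0.14,0],"claw":0.35},{"slide":[0.033,-0.031,-0.005],"angular":[0.005,0.14,0],"claw":0.35},{"slide":[0.033,-0.031,-0.01],"angular":[0.005,0.14,0],"claw":0.35},{"slide":[0.033,-0.031,-0.01],"angular":[0.005,0.14,0],"claw":0.35}]' | sed -n '2p;4,6p'
python3 -m handwheel '[{"slide":[0,0,0],"angular":[0,0,0],"claw":0.35},{"slide":[0,0,0],"angular":[0,0,0],"claw":0.35}]' | sed -n '2p;4,6p'
python3 where.py
```

```text
eef_pos: [0.4484, -0.3091, 0.2358]
ft_force: [-0.7, -0.6, -1.4]
grip_width: 0.463
grip_force: 30.0
eef_pos: [0.4479, -0.3091, 0.2391]
ft_force: [-0.2, 0.1, -1.6]
grip_width: 0.464
grip_force: 30.0
t 14.4 eef [ 0.4479 -0.3091  0.2391] in cradle [-0.0253 -0.0691  0.1843] tool z [-0.2738  0.0096 -0.9617] tool z in cradle [ 0.0025 -0.0011 -1.    ] F [-0.2142  0.0821 -1.5554] 0.4639287819632686 29.98727196827531
```

```bash
python3 -m handwheel '[{"slide":[-0.004,-0.0015,-0.014],"angular":[0,0,0],"claw":0.35},{"slide":[-0.011,-0.0022,-0.038],"angular":[0,0,0],"claw":0.35},{"slide":[-0.018,-0.0022,-0.062],"angular":[0,0,0],"claw":0.35},{"slide":[-0.024,-0.0022,-0.082],"angular":[0,0,0],"claw":0.35},{"slide":[-0.027,-0.0022,-0.094],"angular":[0,0,0],"claw":0.35}]' | sed -n '4p'
python3 -m handwheel '[{"slide":[-0.002,0,-0.007],"angular":[0,0,0],"claw":0.35},{"slide":[-0.003,0,-0.011],"angular":[0,0,0],"claw":0.35},{"slide":[-0.003,0,-0.011],"angular":[0,0,0],"claw":0.35}]' | sed -n '4,6p'
python3 where.py
```

```text
ft_force: [0.1, 0.3, -1.5]
ft_force: [-0.3, 0.4, -0.1]
grip_width: 0.464
grip_force: 30.0
t 15.0667 eef [ 0.4183 -0.3117  0.133 ] in cradle [-0.0243 -0.0728  0.0742] tool z [-0.2753  0.0103 -0.9613] tool z in cradle [ 0.0009 -0.0004 -1.    ] F [-0.2992  0.3671 -0.0934] 0.4636655915529689 29.9873115029186
```

```bash
python3 -m handwheel '[{"slide":[-0.001,0,-0.004],"angular":[0,0,0],"claw":0.35},{"slide":[-0.0022,0,-0.0077],"angular":[0,0,0],"claw":0.35},{"slide":[-0.0022,0,-0.0077],"angular":[0,0,0],"claw":0.35}]' | sed -n '2p;4p'
python3 -m handwheel '[{"slide":[-0.0003,0,-0.001],"angular":[0,0,0],"claw":0.35},{"slide":[-0.0003,0,-0.001],"angular":[0,0,0],"claw":0.35}]' | sed -n '2p;4p'
python3 -m handwheel '[{"slide":[-0.0003,0,-0.001],"angular":[0,0,0],"claw":0.35},{"slide":[-0.0003,0,-0.001],"angular":[0,0,0],"claw":0.35}]' | sed -n '2p;4p'
python3 where.py
```

```text
eef_pos: [0.4165, -0.3118, 0.1247]
ft_force: [0.0, -0.1, -1.3]
eef_pos: [0.4163, -0.3119, 0.1238]
ft_force: [-0.1, 0.0, -1.5]
eef_pos: [0.4162, -0.3119, 0.1235]
ft_force: [0.3, 1.2, 2.6]
t 15.65 eef [ 0.4162 -0.3119  0.1235] in cradle [-0.0236 -0.0732  0.0645] tool z [-0.2753  0.0103 -0.9613] tool z in cradle [ 0.0009 -0.0005 -1.    ] F [0.2843 1.1517 2.5631] 0.46540045563631055 29.985051518306136
```

```bash
python3 -m handwheel '[{"slide":[0.001,0,0.0003],"angular":[0,0,0],"claw":0.35},{"slide":[0.002,0,0],"angular":[0,0,0],"claw":0.35},{"slide":[0.002,0,0],"angular":[0,0,0],"claw":0.35}]' | sed -n '2p;4p'
python3 -m handwheel '[{"slide":[0.001,0,-0.0003],"angular":[0,0,0],"claw":0.35},{"slide":[0.001,0,-0.0003],"angular":[0,0,0],"claw":0.35}]' | sed -n '2p;4p'
python3 -m handwheel '[{"slide":[0.001,0,-0.0003],"angular":[0,0,0],"claw":0.35},{"slide":[0.001,0,-0.0003],"angular":[0,0,0],"claw":0.35}]' | sed -n '2p;4p'
python3 where.py
```

```text
eef_pos: [0.4179, -0.3119, 0.1231]
ft_force: [-0.4, -0.3, 2.3]
eef_pos: [0.4189, -0.312, 0.1228]
ft_force: [0.1, -0.5, 3.9]
eef_pos: [0.4199, -0.312, 0.1227]
ft_force: [-1.2, -0.3, 5.0]
t 16.2333 eef [ 0.4199 -0.312   0.1227] in cradle [-0.0199 -0.0732  0.0647] tool z [-0.2764  0.0103 -0.961 ] tool z in cradle [-0.0002 -0.0005 -1.    ] F [-1.1989 -0.3229  4.961 ] 0.46334046914619104 29.982467209920287
```

```bash
python3 -m handwheel '[{"slide":[0.001,0.0005,-0.0002],"angular":[0,0,0],"claw":0.35},{"slide":[0.001,0.0005,-0.0002],"angular":[0,0,0],"claw":0.35}]' | sed -n '2p;4p'
python3 -m handwheel '[{"slide":[0.001,0,-0.0002],"angular":[0,0,0],"claw":0.35},{"slide":[0.001,0,-0.0002],"angular":[0,0,0],"claw":0.35}]' | sed -n '2p;4p'
```

```text
eef_pos: [0.421, -0.3117, 0.1223]
ft_force: [-0.8, -2.3, 4.8]
eef_pos: [0.422, -0.3116, 0.1221]
ft_force: [-1.3, -0.2, 4.8]
```

```bash
python3 -m handwheel '[{"slide":[0.001,0,-0.0002],"angular":[0,0,0],"claw":0.35},{"slide":[0.001,0,-0.0002],"angular":[0,0,0],"claw":0.35}]' | sed -n '2p;4p'
python3 -m handwheel '[{"slide":[0.001,0,-0.0002],"angular":[0,0,0],"claw":0.35},{"slide":[0.001,0,-0.0002],"angular":[0,0,0],"claw":0.35}]' | sed -n '2p;4p'
```

```text
eef_pos: [0.4227, -0.3116, 0.1219]
ft_force: [-3.3, -1.0, 5.5]
eef_pos: [0.4229, -0.3116, 0.1219]
ft_force: [-6.0, -0.9, 7.8]
```

```bash
python3 -m handwheel '[{"slide":[-0.0006,0,0.0002],"angular":[0,0,0],"claw":0.47},{"slide":[-0.0006,0,0.0002],"angular":[0,0,0],"claw":0.5},{"slide":[-0.0006,0,0.0002],"angular":[0,0,0],"claw":0.53},{"slide":[-0.0006,0,0.0002],"angular":[0,0,0],"claw":0.57},{"slide":[-0.0006,0,0.0002],"angular":[0,0,0],"claw":0.58}]' | sed -n '2p;4,6p'
python3 -m handwheel '[{"slide":[0,0,0],"angular":[0,0,0],"claw":0.58},{"slide":[0.0014,0,0.005],"angular":[0,0,0],"claw":0.58},{"slide":[0.006,0,0.02],"angular":[0,0,0],"claw":0.58},{"slide":[0.0115,-0.0004,0.04],"angular":[0,0,0],"claw":0.58},{"slide":[0.018,-0.0006,0.062],"angular":[0,0,0],"claw":0.58}]' | sed -n '2p;4,6p'
python3 -m handwheel '[{"slide":[0.006,0,0.02],"angular":[0,0,0],"claw":0.58},{"slide":[0.0115,0,0.04],"angular":[0,0,0],"claw":0.58},{"slide":[0.0115,0,0.07],"angular":[0,0,0],"claw":0.58},{"slide":[-0.01,0.02,0.09],"angular":[0,-0.1,0],"claw":0.58},{"slide":[-0.035,0.04,0.1],"angular":[0,-0.2,0],"claw":0.58}]' | sed -n '2p;4,6p'
python3 -m handwheel '[{"slide":[-0.02,0.03,0],"angular":[0,-0.08,0],"claw":0.58},{"slide":[-0.03,0.065,0],"angular":[0,-0.08,0],"claw":0.58},{"slide":[-0.03,0.1,0],"angular":[0,-0.08,0],"claw":0.58},{"slide":[-0.03,0.135,0],"angular":[0,-0.08,0],"claw":0.58},{"slide":[-0.03,0.135,0],"angular":[0,-0.08,0],"claw":0.58}]' | sed -n '2p;4,6p'
python3 snap.py w10
python3 - <<'E'
from h import *
import pickle
from cell import eyes
t=eyes.read_camera("top")[:,:,::-1].copy();cv2.imwrite("pics/top10.png",t)
O=np.array([.4250,-.2395,.055]);Rc=R.from_euler('z',-.039)*R.from_euler('y',.28)
def caps(im):
    h=cv2.cvtColor(im,cv2.COLOR_BGR2HSV);m=((h[...,0]<12)|(h[...,0]>174))&(h[...,1]>150)&(h[...,2]>110)
    m=cv2.morphologyEx(m.astype(np.uint8),cv2.MORPH_CLOSE,np.ones((7,7)));return cv2.connectedComponentsWithStats(m)
pos,q,c=pickle.load(open("pics/w10.pkl","rb"));ct=eyes.calibration("top")
for nm,im,f in [("wrist",cv2.imread("pics/w10.png"),lambda p:rays_wrist(c,pos,q,p)),("top",t,lambda p:rays_fixed(ct,p)),("top before",cv2.imread("pics/top0.png"),lambda p:rays_fixed(ct,p))]:
    n,l,s,ce=caps(im)
    for i in range(1,n):
        if s[i,4]>80:
            o,d=f(ce[i]);o=Rc.inv().apply(o-O);d=Rc.inv().apply(d[0]);P=o+d*(.098-o[2])/d[2]
            if abs(P[1])<.15 and abs(P[0])<.08: print(nm,s[i],ce[i],P)
E
```

```text
eef_pos: [0.4233, -0.3111, 0.1209]
ft_force: [-0.1, 0.0, -0.0]
grip_width: 0.574
grip_force: 0.0
eef_pos: [0.4411, -0.3117, 0.1838]
ft_force: [-0.0, -0.1, -0.6]
grip_width: 0.583
grip_force: 0.0
eef_pos: [0.4098, -0.2734, 0.2811]
ft_force: [-0.9, -0.2, 1.9]
grip_width: 0.579
grip_force: 0.0
eef_pos: [0.3767, -0.1334, 0.2851]
ft_force: [-0.1, 0.6, -0.1]
grip_width: 0.576
grip_force: 0.0
18.5667 [ 0.37667818 -0.13337125  0.28511978] [1.41020824e-04 1.68172380e-02 9.99842096e-01 5.73970462e-03]
wrist [ 100  276   42   47 1302] [120.702  297.8725] [-0.0237 -0.0715  0.098 ]
wrist [265 281  17  10 133] [272.3759 285.6316] [-0.0428  0.0697  0.098 ]
wrist [ 167  282   45   45 1198] [187.5876 307.4583] [-0.0164 -0.0066  0.098 ]
wrist [264 297  33  35 550] [282.1764 313.2891] [-0.0126  0.076   0.098 ]
top before [412 234  19  21 222] [421.2613 244.2568] [-0.02    0.0672  0.098 ]
```

```bash
python3 -m handwheel '[{"slide":[0,0.035,0],"angular":[0,0,0],"claw":0.58},{"slide":[0,0.07,0],"angular":[0,0,0],"claw":0.58},{"slide":[0,0.105,0],"angular":[0,0,0],"claw":0.58},{"slide":[0,0.13,0],"angular":[0,0,0],"claw":0.58},{"slide":[0,0.13,0],"angular":[0,0,0],"claw":0.58}]' | sed -n '2p'
python3 - <<'E'
from h import *
from cell import eyes
t=eyes.read_camera("top")[:,:,::-1].copy();cv2.imwrite("pics/top11.png",t)
O=np.array([.4250,-.2395,.055]);Rc=R.from_euler('z',-.039)*R.from_euler('y',.28)
ct=eyes.calibration("top")
for nm,im in [("now",t),("before",cv2.imread("pics/top0.png"))]:
    h=cv2.cvtColor(im,cv2.COLOR_BGR2HSV);m=((h[...,0]<12)|(h[...,0]>174))&(h[...,1]>120)&(h[...,2]>90)
    m[:225]=0;m[290:]=0;m[:,:390]=0;m[:,515:]=0
    n,l,s,ce=cv2.connectedComponentsWithStats(cv2.morphologyEx(m.astype(np.uint8),cv2.MORPH_CLOSE,np.ones((3,3))))
    for i in range(1,n):
        if s[i,4]>60:
            o,d=rays_fixed(ct,ce[i]);o=Rc.inv().apply(o-O);d=Rc.inv().apply(d[0]);print(nm,s[i],o+d*(.098-o[2])/d[2])
    k=im.max(2)<60;k[:235]=0;k[270:]=0;k[:,:190]=0;k[:,225:]=0
    n,l,s,ce=cv2.connectedComponentsWithStats(k.astype(np.uint8))
    for i in range(1,n):
        if s[i,4]>10:print(nm,"dark",s[i],atz(*rays_fixed(ct,ce[i]),.14))
a,b=t[215:300,385:520].astype(int),cv2.imread("pics/top0.png")[215:300,385:520].astype(int)
print("changed cols",np.where((abs(a-b).sum(2)>120).sum(0)>3)[0]+385)
a,b=t[215:275,145:195].astype(int),cv2.imread("pics/top0.png")[215:275,145:195].astype(int);print("pot diff",(abs(a-b).sum(2)>120).sum())
E
```

```text
eef_pos: [0.3773, -0.0054, 0.2836]
now [411 233  21  23 280] [-0.0208  0.0681  0.098 ]
now [447 235  21  22 317] [-0.0208 -0.0037  0.098 ]
now [482 236  21  23 267] [-0.023 -0.072  0.098]
now dark [202 242   7   7  40] [[0.435  0.2603 0.14  ]]
now dark [208 242   5  10  15] [[0.4309 0.2485 0.14  ]]
before [411 233  21  23 284] [-0.0208  0.0683  0.098 ]
before [447 235  21  22 303] [-0.0213 -0.0032  0.098 ]
changed cols [385 386 387 388 389 390 391 392 393 394 395 396 397 398 399 400 401 402
 403 404 405 406 407 408 472 476 477 478 479 480 481 482 483 484 485 486
 487 488 489 490 491 492 493 494 495 496 497 498 499 500 501]
pot diff 0
```

```bash
python3 -c "
from cell import env
print(env.close_job())"
```

```text
the job is handed in; nothing more can be done
None
```

The job is handed in: the dropper bottle stands upright on the free half of the riser, about 3 mm off its middle by my measurement. The loose spice jar is in the rack's right place, against the backrest and 1–3 mm off mid-place. In the top view the other two jars and the pot had not moved, the gripper is open and clear, and it took about 19 s.

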